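Square a stone blank into the corner stop

TASK

Get the larger of the two stone tiles ready for edge polishing: with your fingertips, push it along the slab into the inside corner of the steel stop, so that one long side lies flush against the long rail and one end butts against the short rail. Only push it: it must stay flat on the slab, never be picked up or tipped. Leave the smaller tile and everything else where they are, and finish clear of the tile.

Things in the scene. Friction and masses are not known exactly. Their poses are not given: they have to be found in the camera images.
- stop: Fixed L of two steel rails, 25 mm thick, 18 mm high. Origin: inner corner where their inner faces meet, at slab height; z up. Long rail: from the corner 400 mm along -y, inner face is the plane x = 0, facing -x (roughly the robot). Short rail: from the corner 80 mm along -x, inner face is y = 0, facing -y. The tile goes at x < 0, y < 0. Two 22 mm high feet stand behind the long rail
- blank: the larger stone tile, light marble, 90 mm along its x, 130 mm along its y (long sides), 20 mm thick, 0.5 to 0.8 kg, loose. Origin: centre of its underside. Starts some 180 mm before the long rail, its y within 0.35 rad of the stop's y. Seated in the corner its origin is at x = -45, y = -65 mm in the stop's frame; half a turn looks the same
- offcut: the smaller stone tile, same marble, 60 mm along x, 70 mm along y, 20 mm thick, loose. Origin: centre of its underside. It lies left or right of the larger tile, some 180 mm before the long rail; leave it alone. A 90 mm wide tile sliding along the long rail passes it with 25 mm or more to spare
- pad_wide: tan round polishing pad lying flat, 100 mm across, 14 mm high; origin: centre of its underside; bystander, beyond the short rail
- pad_small: small round polishing pad, brass and black, 76 mm across, 20 mm high; origin: centre of its underside; bystander, behind the long rail
- rub_block: hand rubbing block, grey with a wooden grip, 50 x 90 mm, 40 mm high; origin: centre of its underside; bystander, to the left of the tiles
- squeegee: white squeegee with a blue grip, lying flat, about 300 mm long along its x, blade 240 mm wide at its +x end, about 30 mm high; origin: at slab height near the middle of its handle; bystander at the far left
- brush: hand brush lying flat along its x; origin: on its underside; bystander at the far right
- bottle: white plastic bottle standing upright, 68 mm across, 190 mm high; origin: centre of its underside; bystander at the far right
Things that resemble listed ones, but are neither listed nor needed, are in the scene too. Leave any pink or yellow look-alike of the blank alone.

How it is judged:
By the outcome, as a careful person would: the job done as asked, in the order asked, and still so for the second after the job is handed in, with the robot touching nothing.
It also fails if it takes over 72 s, if anything falls off the work surface, if the arm or the gripper's body presses on something with over 40 N, if the wrist force passes 120 N, or if a joint passes its speed limit or range.

ROBOT

A 6-joint arm with a two-finger parallel gripper is mounted at the origin on the work surface. World frame = base frame: x ahead of the robot, y to its left, z up, the work surface at z = 0. Lengths are in m, angles in degrees, forces in N, time in s.
With the tool pointing down it reaches from about 0.375 to 0.75 m from the base axis. Payload 9 kg.
Tool frame: the origin (TCP) lies where the fingers leave the gripper's body, on its centre line; the fingertips stand 73 mm ahead of it and the grasp point (between the pads) lies 54 mm ahead of it (robot.tip_reach is the distance from the TCP to the fingertips, in m); z points along the fingers, y is the line along which they close (so a half turn about z gives the same grasp; the last joint's range is limited). The gripper opens to 85 mm and grips with 20 to 120 N. Pads are 22 mm wide; open, the fingers measure 114 mm over their backs; the gripper's body (76 mm by 85 mm) begins 54 mm behind the grasp point. The pads swing forward as they close: fully open they stand 13 mm farther back than shut.
Start: joints at [-86.213, 5.964, 5.575, 89.605, 0, 77.527], TCP at [0.168, -0.576, 0.304] pointing down, gripper open.
Joint ranges: [-171.21, 171.21], [-48.23, 106.86], [-62.78, 66.21], [-105.2, 120.99], [-86.42, 89.51], [-180, 180]. Speed limits (degrees/s): [127.2, 127.2, 147.25, 180, 180, 180].

INTERFACE

Orientations are given as [roll, pitch, yaw] about the fixed x, y, z axes, in that order (R = Rz(yaw) Ry(pitch) Rx(roll)).
In Python, from plant import robot gives the robot as it stands. Calls block until the motion is done:
- robot.move_pose(position, orientation): joint-space move of the TCP to a pose.
- robot.line_to(position, vel=0.15, rotation=None, guard=None): straight line of the TCP; rotation=None keeps the orientation; vel is the mean speed in m/s. With guard (N) it stops when the force on the tool has changed by that much, and returns True; else False.
- robot.goto_joints(angles): joint-space move.
- robot.set_gripper(opening): finger opening in m; the grip force is fixed at half the most; returns when the fingers have stopped.
- robot.pause(seconds).
- robot.ik(position, orientation): joint angles nearest the present ones, or None.
- robot.observe(): the state.
- robot.grab_frame(name): name is "side" or "top" or "wrist"; returns the picture (420x560x3 uint8, blue, green, red); there is no depth.
- robot.get_calibration(name): a dict with "vertical_fov" (degrees; the focal length in pixels is half the picture's height over the tangent of half this angle, whatever the lens; pixels are square), "cx", "cy" (the principal point, pixels), "rvec" (rotation vector, rad) and "tvec" (3), from world to camera coordinates, as OpenCV has them. Camera axes: x right, y down, z forward; pixel columns grow to the right and rows downward; lengths in m; the calibration is good to about 2 mm. A picture is of the moment at which its call begins: read the wrist's pose just before it. get_calibration takes no time and is no camera call; for the wrist camera it gives the pose at the moment of the call.
A pose or a line that the arm cannot do raises robot.IKError and nothing moves.
- robot.job_done(): hands the job in; it is judged then, once.
The state is a dict: "time": time; "q": joint angles; "qvel": joint speeds; "joint_torque": joint torques, N m; "tool_pos": TCP position; "tcp_rot": TCP orientation; "ft_force": force on the tool from outside, world axes, zero at the start; "torque": the same for the moment, N m; "gripper_width": finger opening in m; "gripper_force": force on a finger pad.
Only numpy, scipy, OpenCV 4.12 (cv2) and the standard library are available. Lean on these libraries where they do the work, as an engineer would, in place of code of your own. Each camera call takes 0.05 s, during which the arm holds its last target. There are 200 camera calls.

## Working session

There is one attempt and no reset: what is moved stays moved. The work goes in short steps, each a Python script; the robot and the scene stay as the last script left them, time stands still between calls to the robot, and variables do not carry over. Pictures are saved under pics/ and viewed, at most 10 in all, crops included, and the job is handed in when it is done.

```bash
mkdir -p pics; ls
python3 - <<'E'
from plant import robot
import cv2
for n in("top","side"):
    im=robot.grab_frame(n); cv2.imwrite(f"pics/{n}0.png",im); c=robot.get_calibration(n); print(n,c)
print(robot.observe())
E
```

```text
pics
top {'vertical_fov': 42.53038596991864, 'cx': 272.4833503735932, 'cy': 209.39508020373592, 'rvec': array([ 2.18897352, -2.1650484 ,  0.08932323]), 'tvec': array([0.03149194, 0.53411175, 1.64950617])}
side {'vertical_fov': 55.124895114533885, 'cx': 279.27367370983734, 'cy': 207.82525811150958, 'rvec': array([ 0.55092166, -2.75977567,  1.01694944]), 'tvec': array([0.4999346 , 0.14090504, 1.24303537])}
{'time': 0.1, 'q': array([-8.62127769e+01,  5.99794431e+00,  5.53368023e+00,  8.96042526e+01,
       -3.44465660e-04,  7.75272791e+01]), 'qvel': array([ 0.02709067, -0.08517162,  0.04203528,  0.03834186,  0.00758207,
        0.01527959]), 'joint_torque': array([ 5.82749897e-03, -5.58208501e+01,  5.04719460e+01,  1.31615062e-02,
       -4.83546482e-04,  3.25131580e-06]), 'tool_pos': array([ 0.16799745, -0.57579363,  0.30319275]), 'tcp_rot': array([-1.79933026e+02, -1.44615361e-02,  1.62599358e+01]), 'ft_force': array([-0.78467686,  0.46797304,  0.48368009]), 'torque': array([ 0.00531101,  0.0030153 , -0.01017334]), 'gripper_force': 0.0, 'gripper_width': 0.08573480767550896}
```

View pics/top0.png

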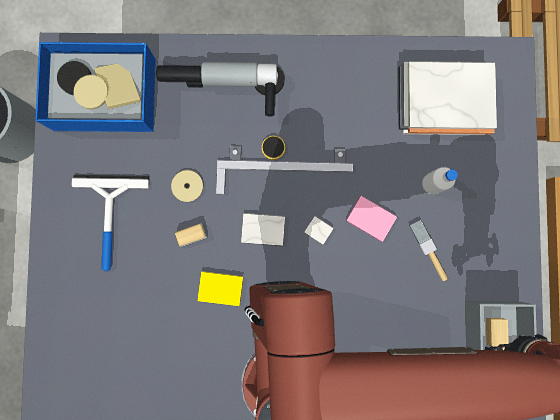

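View pics/side0.png

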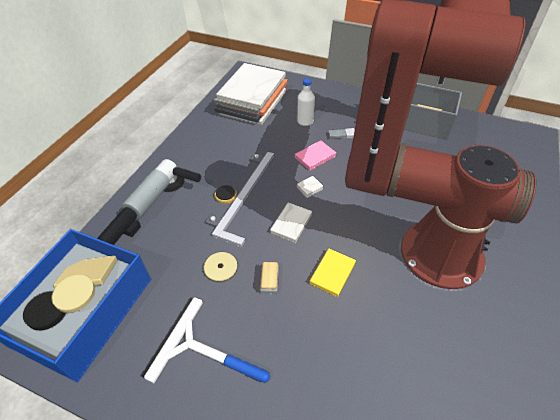

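The marble tile at top (262,229) is the blank. The smaller marble tile at (319,230) is the offcut, and pink (372,218) and yellow (220,288) are look-alikes. The stop corner is near (225,169), with its short rail at image left. I'll confirm this in an enlarged crop.

Run:
```python
import cv2
im=cv2.imread("pics/top0.png")[140:260,200:360]
cv2.imwrite("pics/crop0.png",cv2.resize(im,None,fx=5,fy=5,interpolation=cv2.INTER_CUBIC))
```

```text
(no output)
```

View pics/crop0.png

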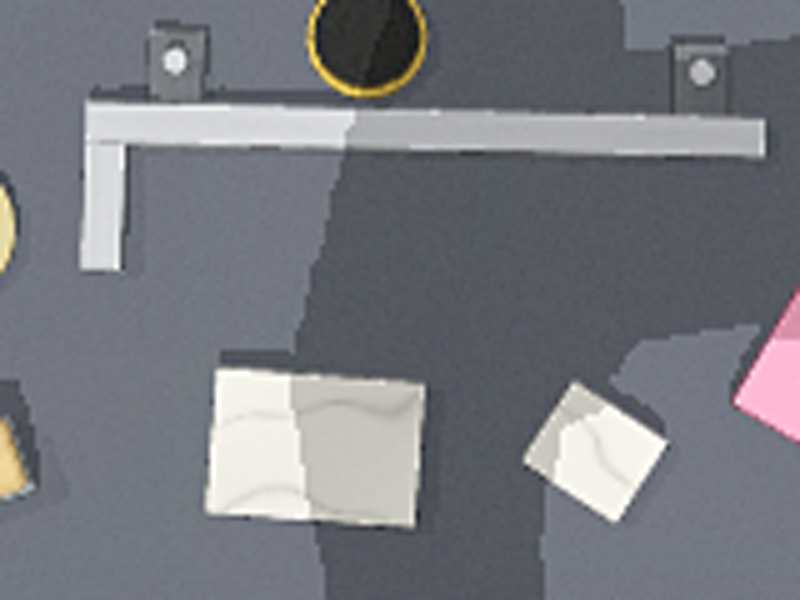

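```bash
cat > h.py <<'E'
import numpy as np, cv2
from plant import robot
def to_world(px, z, name="top"):
    c=robot.get_calibration(name); f=210/np.tan(np.radians(c["vertical_fov"]/2))
    R=cv2.Rodrigues(np.array(c["rvec"]))[0]; t=np.array(c["tvec"]); C=-R.T@t
    px=np.atleast_2d(px).astype(float)
    d=np.c_[(px[:,0]-c["cx"])/f,(px[:,1]-c["cy"])/f,np.ones(len(px))]@R
    return (C+d*((z-C[2])/d[:,2])[:,None])[:,:2]
def crop(px,s=5,o=(200,140)): return (np.array(px)+.5)/s-.5+np.array(o)
def ang(v): return np.degrees(np.arctan2(v[1],v[0]))
E
python3 - <<'E'
from h import *
b=to_world(crop([(217,369),(425,384),(414,527),(206,514)]),.02)
o=to_world(crop([(575,382),(667,441),(617,522),(524,459)]),.02)
s=to_world(crop([(125,143),(766,157),(120,270),(87,100),(765,118),(81,270)]),.018)
for n,p in(("b",b),("o",o),("s",s)): print(n,p.round(4).tolist())
print("blank c",b.mean(0),[np.linalg.norm(b[i]-b[i-1]).round(4) for i in range(4)])
print("off c",o.mean(0),[np.linalg.norm(o[i]-o[i-1]).round(4) for i in range(4)])
print("blank y ang",ang(b[0]-b[1]),ang(b[3]-b[2]),"stop y ang",ang(s[0]-s[1]),ang(s[3]-s[4]),np.linalg.norm(s[0]-s[1]),"short",np.linalg.norm(s[0]-s[2]))
E
```

```text
b [[0.5205, 0.1287], [0.5126, -0.0004], [0.424, 0.0055], [0.4306, 0.1341]]
o [[0.5148, -0.0934], [0.4788, -0.1505], [0.4285, -0.1197], [0.4667, -0.0621]]
s [[0.6618, 0.1886], [0.6573, -0.2123], [0.5818, 0.1902], [0.6888, 0.2129], [0.6819, -0.2117], [0.5816, 0.2145]]
blank c [0.47192001 0.06696524] [np.float64(0.09), np.float64(0.1294), np.float64(0.0888), np.float64(0.1287)]
off c [ 0.47222324 -0.10643219] [np.float64(0.0574), np.float64(0.0675), np.float64(0.059), np.float64(0.0692)]
blank y ang 86.49062015564733 87.06272946110019 stop y ang 89.35243679352644 89.07641478373338 0.40090877020355936 short 0.07997906844130903
```

```bash
cat >> h.py <<'E'
YAW=-0.8
corner=np.array([0.6615,0.1888])
a=np.radians(YAW); ex=np.array([np.cos(a),np.sin(a)]); ey=np.array([-ex[1],ex[0]])
def W(x,y,z): return [*(corner+x*ex+y*ey),z]      # stop frame -> world
def S(p): d=np.array(p[:2])-corner; return np.array([d@ex,d@ey])
def say(*m):
    s=robot.observe(); print(*m,"t",round(s["time"],2),"stop xy mm",(S(s["tool_pos"])*1e3).round(1),"z",s["tool_pos"][2].round(4),"F",np.round(s["ft_force"],1),"w",round(s["gripper_width"],4))
E
python3 - <<'E'
from h import *
print("tip",robot.tip_reach)
bc=S([.4719,.0670]); print("blank in stop",bc)
x0=bc[0]-.045-.003-.011-.02; y0=bc[1]
for yaw in(YAW,YAW+180): print(yaw,robot.ik(W(x0,y0,.1),[180,0,yaw]))
for yaw in(YAW+90,YAW-90): print(yaw,robot.ik(W(-.045,-.21,.1),[180,0,yaw]))
robot.set_gripper(.075)
robot.move_pose(W(x0,y0,.22),[180,0,YAW]); say("above")
robot.line_to(W(x0,y0,.10)); robot.pause(.2); say("low")
print(robot.line_to(W(x0,y0,.055),vel=.02,guard=4)); say("touch")
E
```

```text
tip 0.0726
blank in stop [-0.18788092 -0.12443536]
-0.8 [ -9.13230077 -28.60485866 -46.18087649  72.42398217   0.
 171.66769923]
179.2 [ -9.13230077 -28.60485866 -46.18087649  72.42398217   0.
  -8.33230077]
89.2 [-14.10540743  12.05362473  -9.13782862  68.80854664   0.
  76.69459257]
-90.8 [ -14.10540743   12.05362473   -9.13782862   68.80854664    0.
 -103.30540743]
above t 2.81 stop xy mm [-266.6 -124.9] z 0.2202 F [0.1 0.2 0.1] w 0.075
low t 3.96 stop xy mm [-266.3 -124.5] z 0.1008 F [ 0.  -0.3 -0.5] w 0.0751
True
touch t 5.59 stop xy mm [-266.9 -124.4] z 0.0633 F [-0.4  0.6  6.7] w 0.0747
```

Run:
```python
from h import *
y0=-.1245; z=.0693
robot.line_to(W(-.2665,y0,z),vel=.03); robot.pause(.2); say("ready")
print(robot.line_to(W(-.125,y0,z),vel=.04,guard=25)); say("pushed")
im=robot.grab_frame("top")[140:260,200:360]
print(robot.line_to(W(-.09,y0,z),vel=.015,guard=15)); say("rail?")
robot.line_to(W(-.135,y0,z),vel=.05); say("back")
robot.line_to(W(-.135,y0,.12)); 
robot.line_to(W(-.19,y0,.25)); 
im=robot.grab_frame("top")[140:260,200:360]
cv2.imwrite("pics/crop1.png",cv2.resize(im,None,fx=5,fy=5,interpolation=cv2.INTER_CUBIC))
im=robot.grab_frame("side")[100:280,160:400]
cv2.imwrite("pics/side1.png",cv2.resize(im,None,fx=3.3,fy=3.3,interpolation=cv2.INTER_CUBIC))
```

```text
ready t 6.16 stop xy mm [-266.6 -124.5] z 0.0691 F [-0.6 -0.8 -0.3] w 0.0748
False
pushed t 9.84 stop xy mm [-125.  -124.5] z 0.0693 F [-3.5 -0.8  1.1] w 0.0747
True
rail? t 11.5 stop xy mm [ -99.9 -124.4] z 0.0686 F [-0.6 -0.5 -0.3] w 0.0751
back t 12.33 stop xy mm [-134.8 -124.5] z 0.0695 F [ 0.3 -0.   1.2] w 0.0746
```

View pics/crop1.png

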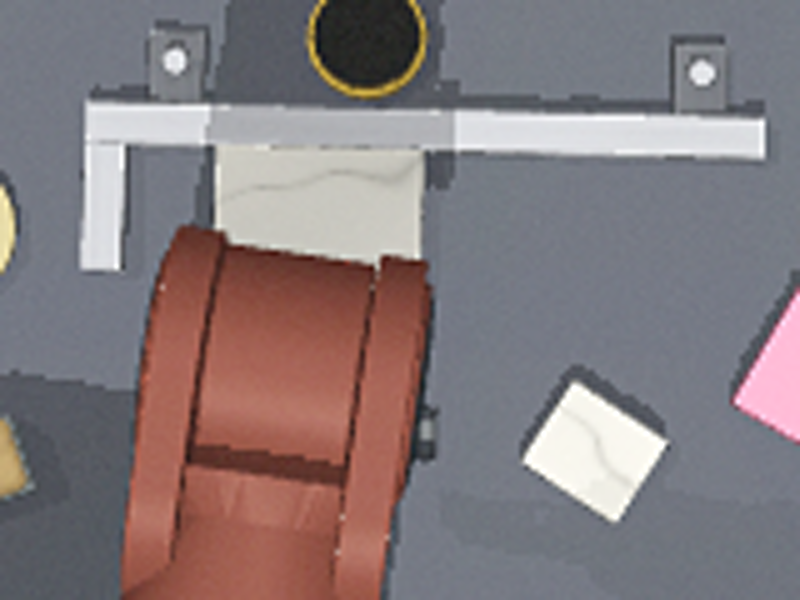

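Crop 1 shows the blank flush on the long rail, spanning x 217–421, with a gap to the short rail face at 125. The offcut is unmoved. Next is the end push.

Run:
```python
from h import *
x=-.05; yw=YAW+90
robot.set_gripper(.04)
robot.move_pose(W(x,-.235,.2),[180,0,yw])
robot.line_to(W(x,-.235,.10)); robot.pause(.2); say("low")
print(robot.line_to(W(x,-.235,.055),vel=.02,guard=4)); say("touch")
z=robot.observe()["tool_pos"][2]+.006
robot.line_to(W(x,-.235,z),vel=.03); robot.pause(.2)
print(robot.line_to(W(x,-.155,z),vel=.035,guard=25)); say("pushed")
print(robot.line_to(W(x,-.125,z),vel=.015,guard=15)); say("end?")
robot.line_to(W(x,-.19,z),vel=.06); say("back")
robot.line_to(W(x,-.19,.25))
robot.move_pose(W(-.25,-.065,.25),[180,0,YAW])
im=robot.grab_frame("top")[140:260,200:360]
cv2.imwrite("pics/crop2.png",cv2.resize(im,None,fx=5,fy=5,interpolation=cv2.INTER_CUBIC))
say()
```

```text
low t 16.99 stop xy mm [ -49.3 -235.2] z 0.1012 F [-0.3 -1.1 -0.2] w 0.04
True
touch t 18.38 stop xy mm [ -50. -235.] z 0.0712 F [-1.5 -0.2  5.8] w 0.0401
False
pushed t 21.39 stop xy mm [ -50.  -155.1] z 0.0772 F [ 0.8 -2.4  0.5] w 0.0398
True
end? t 22.52 stop xy mm [ -50.2 -140.7] z 0.0769 F [ 0.2 -2.   1.5] w 0.0399
back t 23.48 stop xy mm [ -50.  -189.8] z 0.0771 F [ 0.4 -0.3 -0.1] w 0.0401
t 28.57 stop xy mm [-250.  -65.] z 0.25 F [-0.3  0.2  0.9] w 0.0397
```

View pics/crop2.png

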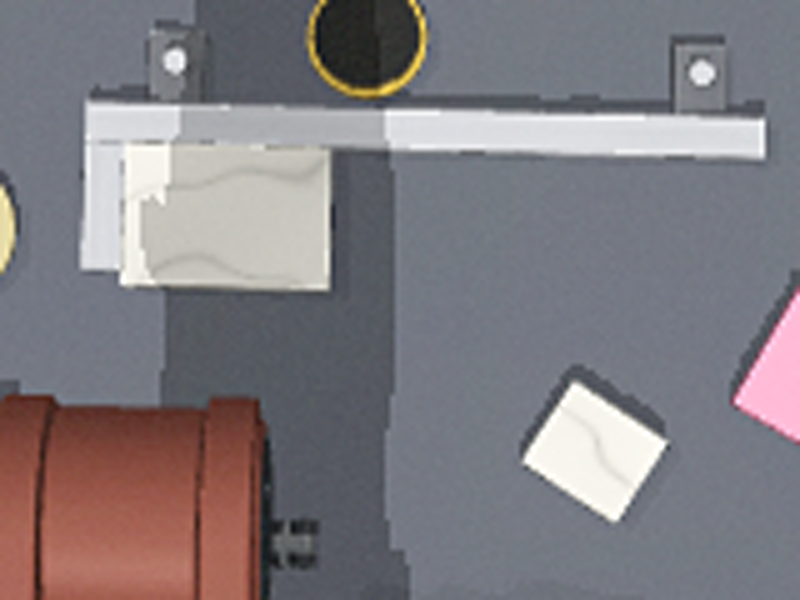

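Crop 2 shows the blank in the corner: its end is against the short rail (x≈123) and its long side is against the long rail, with the offcut unmoved. I'll give one light, square nudge against the long rail to make sure it's flush, then recheck.

Run:
```python
from h import *
y=-.067; z=.0745
robot.set_gripper(.065)
robot.move_pose(W(-.14,y,.2),[180,0,YAW])
robot.line_to(W(-.14,y,.095)); robot.pause(.2)
print(robot.line_to(W(-.14,y,z),vel=.03,guard=4)); say("low")
print(robot.line_to(W(-.09,y,z),vel=.015,guard=14)); say("nudge")
robot.line_to(W(-.14,y,z),vel=.06)
robot.line_to(W(-.16,y,.22))
robot.move_pose(W(-.25,-.2,.28),[180,0,YAW]); robot.pause(.3); say()
im=robot.grab_frame("top"); cv2.imwrite("pics/top3.png",im)
cv2.imwrite("pics/crop3.png",cv2.resize(im[140:260,180:340],None,fx=5,fy=5,interpolation=cv2.INTER_CUBIC))
```

```text
False
low t 31.37 stop xy mm [-139.9  -67. ] z 0.0746 F [ 0.4 -0.1 -0.2] w 0.0648
True
nudge t 33.79 stop xy mm [-99.9 -67. ] z 0.0738 F [ 0.4 -0.4 -0.3] w 0.0652
t 40.92 stop xy mm [-250. -200.] z 0.28 F [-0.5  0.   0. ] w 0.0651
```

View pics/crop3.png

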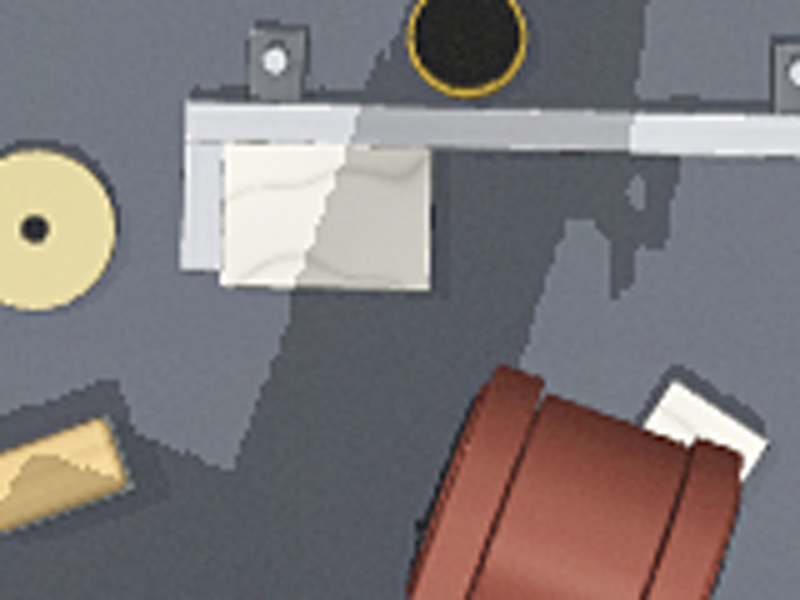

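The blank is seated: its long side is along the rail and its end sits at x≈221, against the short rail. The nudge stopped at the same -99.9 mm as the first push, so the tile was already flush.

```bash
python3 -c "
from plant import robot
print(robot.job_done())"
```

```text
the job is handed in; nothing more can be done
None
```

The larger tile is in the corner, long side flush on the long rail and one end against the short rail, pushed only with the fingertips; the smaller tile was left alone, the arm is clear, and the job was handed in at about 41 s.

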